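# Put the still's small parts back in their store trays

## Task

The still has been taken apart and its small parts are scattered on the bench: two rubber bungs, two brown sample bottles and one metal boss head. Put each into the white tray that already holds one of its kind, standing upright on the tray's floor, the same way up as it stands now. Leave the glass beaker and the white porcelain dish where they stand.

Things in the scene. Friction and masses are not known exactly. Their poses are not given: they have to be found in the camera images.
- bung_large: Large black rubber bung, a solid cone frustum 36 mm high, 40 mm across its top and 32 mm across its underside (narrow end down). Loose, standing upright on the bench. Origin: centre of its underside; z up.
- bung_small: Small black rubber bung, a solid cone frustum 30 mm high, 32 mm across its top and 25 mm across its underside (narrow end down). Loose, standing upright on the bench. Origin: centre of its underside; z up.
- bottle_tall: Tall brown glass sample bottle, 66 mm high with its black screw cap; round body 28 mm across up to 49 mm, cap 22 mm across from 53 mm to the top. Loose, standing upright on the bench. Origin: centre of its underside; z up.
- bottle_short: Short brown glass sample bottle, 48 mm high with its black screw cap; round body 32 mm across up to 31 mm, cap 26 mm across from 35 mm to the top. Loose, standing upright on the bench. Origin: centre of its underside; z up.
- boss_head: Steel boss head (rod clamp) 32 mm high: a U-shaped block 38 mm long (its x) and 24 mm wide (its y, two flat parallel sides from bottom to top, good to grip), with an open slot 14 mm wide between the two uprights and a brass wing screw that sticks out to 33 mm from the origin on its +x side, at 22 mm height. Loose, standing upright on the bench. Origin: centre of its underside; z up.
- tray_bungs: Fixed white tray, one of three alike: inside 80 (x) by 164 mm (y), walls 5 mm thick, rim 12 mm and inner floor 4 mm above the bench. Origin: centre of its underside; x across it (short way, roughly away from the robot), y along it. Told by the black rubber bung (36 mm across the top, 33 mm high) fixed in it at x 0, y -56 mm; the rest is free. Both loose bungs belong here.
- tray_bottles: Fixed white tray, one of three alike: inside 80 (x) by 164 mm (y), walls 5 mm thick, rim 12 mm and inner floor 4 mm above the bench. Origin: centre of its underside; x across it (short way, roughly away from the robot), y along it. Told by the brown bottle with black cap (30 mm across, 56 mm high) fixed in it at x 0, y +56 mm; the rest is free. Both loose bottles belong here.
- tray_boss: Fixed white tray, one of three alike: inside 80 (x) by 164 mm (y), walls 5 mm thick, rim 12 mm and inner floor 4 mm above the bench. Origin: centre of its underside; x across it (short way, roughly away from the robot), y along it. Told by the steel boss head (32 mm high, 24 mm along y) fixed in it at x 0, y -56 mm; the rest is free. The loose boss head belongs here.
- beaker: Small empty glass beaker, 44 mm across, 52 mm high, loose, standing on the bench among the parts; to be left alone. Origin: centre of its underside.
- dish: White porcelain dish, 60 mm across, 20 mm high, loose, standing on the bench among the parts; to be left alone. Origin: centre of its underside.

How it is judged:
By the outcome, as a careful person would: the job done as asked, in the order asked, and still so for the second after the job is handed in, with the robot touching nothing.
It also fails if it takes over 125 s, if anything falls off the work surface, if the arm or the gripper's body presses on something with over 40 N, if the wrist force passes 120 N, or if a joint passes its speed limit or range.

## Robot

A 6-joint arm with a two-finger parallel gripper is mounted at the origin on the work surface. World frame = base frame: x ahead of the robot, y to its left, z up, the work surface at z = 0. Lengths are in mm, angles in degrees, forces in N, time in s.
With the tool pointing down it reaches from about 350 to 850 mm from the base axis. Payload 8.1 kg.
Tool frame: the origin (TCP) lies midway between the tips of the shut fingers; the grasp point (between the pads) lies 19 mm behind it (r.pinch_z is the distance from the TCP to the grasp point, in mm); z points along the fingers, y is the line along which they close (so a half turn about z gives the same grasp; the last joint's range is limited). The gripper opens to 85 mm and grips with 20 to 120 N. Pads are 22 mm wide; open, the fingers measure 114 mm over their backs; the gripper's body (76 mm by 85 mm) begins 54 mm behind the grasp point. The pads swing forward as they close: fully open they stand 13 mm farther back than shut.
Start: joints at [58.19, 7.471, 85.268, -0, 87.261, -4.893], TCP at [271.605, 535.01, 231.292] pointing down, gripper open.
Joint ranges: [-169.43, 169.43], [-51.17, 129.36], [1.28, 143.12], [-76.62, 256.62], [0, 156.53], [-152.29, 152.29]. Speed limits (degrees/s): [136.94, 136.94, 159.86, 180, 180, 180].

## Interface

Orientations are given as [roll, pitch, yaw] about the fixed x, y, z axes, in that order (R = Rz(yaw) Ry(pitch) Rx(roll)).
In Python, from bench import sensors, optics, job, r gives the robot as it stands.
- The arm moves only by the tool play_rows, never from a script. Its argument "motion" is a list that holds one entry, the list of rows, each a list of 6 numbers: the shift along the tool's x, y, z in cm, then the turn, a rotation vector about the tool's x, y, z in degrees. In form: [[[x, y, z, ax, ay, az], ...]]. A call has 1 to 5 rows; each row is the pose to reach, as a shift and turn from the pose commanded when the call began, along the tool's axes at that moment; what a row does not reach only later rows make up. A row lasts 1/10 s, in which the tool goes at most 50 mm and 8.59 degrees, less where a joint would pass 70% of its speed; a pose out of reach is approached as far as the arm can. A call with a gripper value outside its range is refused whole. "jaw" is the opening, from 0 (shut) to 1 (fully open), set as the call begins (left out, the last holds). The fingers move at their own pace and stop on an object; "squeeze" is the grip in N (left out, the last holds). Time passes only in rows, so rows that repeat a pose let the fingers close. It gives the time, the measured TCP pose, the force, the opening and the grip force at its end, in the units of the state.
- sensors.sense(): the state, without advancing time (a new reading comes with each control period).
- optics.snapshot(name): name is "scene" or "top"; returns a dict with "pixels" (384x512x3 uint8, red, green, blue), "mtx" (3x3 intrinsics, pixels), "R" (3x3) and "t" (3): a world point X has camera coordinates R X + t. Camera axes: x right, y down, z forward; pixel columns grow to the right and rows downward; lengths in mm; the calibration is good to about 2 mm. A picture is of the moment at which its call begins. There is no depth.
- job.hand_in(): hands the job in; it is judged then, once.
The state is a dict: "time": time; "joint_pos": joint angles; "qd": joint speeds; "joint_efforts": joint torques, N m; "tool_pos": TCP position; "tcp_rot": TCP orientation; "ft_force": force on the tool from outside, world axes, zero at the start; "wrist_torque": the same for the moment, N m; "finger_gap": finger opening in mm; "grip_force": force on a finger pad.
Only numpy, scipy, OpenCV 4.12 (cv2) and the standard library are available. Lean on these libraries where they do the work, as an engineer would, in place of code of your own. Each camera call takes 0.05 s, during which the arm holds its last target. There are 200 camera calls.

## Working session

There is one attempt and no reset: what is moved stays moved. The work goes in short steps, Python scripts to look and compute and a tool call to move; the robot and the scene stay as the last step left them, time stands still between calls to the robot, and variables do not carry over. Pictures are saved under pics/ and viewed, at most 14 in all, crops included, and the job is handed in when it is done.

Besides the shell and the picture viewer there is one more tool, called after "Call:" as name(argument=value, ...), one argument or row to a line, values as JSON. play_rows: Moves the arm, as the interface text tells. Its arguments: {"type":"object","properties":{"motion":{"type":"array","items":{"type":"array","items":{"type":"array","items":{"type":"number"}}}},"jaw":{"type":"number"},"squeeze":{"type":"number"}},"required":["motion"]}

```bash
ls; mkdir -p pics
python3 - <<'E'
from bench import sensors, optics, job, r
import cv2
for n in("scene","top"):
    s=optics.snapshot(n); cv2.imwrite(f"pics/{n}0.png",s["pixels"][:,:,::-1]); print(n,s["mtx"],s["R"],s["t"])
print(sensors.sense(), r.pinch_z)
E
```

```text
pics
scene [[396.03371619   0.         262.61516534]
 [  0.         396.03371619 184.71030577]
 [  0.           0.           1.        ]] [[-0.03946241  0.99903391 -0.01933822]
 [ 0.78048527  0.0187336  -0.62489343]
 [-0.62392745 -0.039753   -0.78047052]] [  34.90805569 -411.47888926 1120.88961153]
top [[358.03840699   0.         260.37342244]
 [  0.         358.03840699 202.4962601 ]
 [  0.           0.           1.        ]] [[ 0.01222978 -0.99968759  0.02179817]
 [-0.98730974 -0.01552454 -0.15804575]
 [ 0.15833478 -0.01958868 -0.98719116]] [-20.09183059 556.28394701 775.88478252]
{'time': 0.1, 'joint_pos': array([ 5.81891943e+01,  7.51057847e+00,  8.53260436e+01, -6.61336931e-04,
        8.72614429e+01, -4.89096090e+00]), 'qd': array([ 0.02104012, -0.02385176, -0.10460532, -0.07564843, -0.03533613,
        0.04033616]), 'joint_efforts': array([ 1.06197993e-03, -5.70950568e+01, -5.01939690e+01, -2.21779960e-04,
        8.14622326e-03,  6.51077085e-05]), 'tool_pos': array([271.33734954, 534.56244179, 230.32265462]), 'tcp_rot': array([-1.79902236e+02, -7.70287167e-03,  1.53080181e+02]), 'ft_force': array([-0.23838624, -0.7759851 ,  0.46281515]), 'wrist_torque': array([ 0.01096217, -0.01893609,  0.04330263]), 'grip_force': 0.0, 'finger_gap': 85.54853878768613} 18.700000000000003
```

View pics/scene0.png

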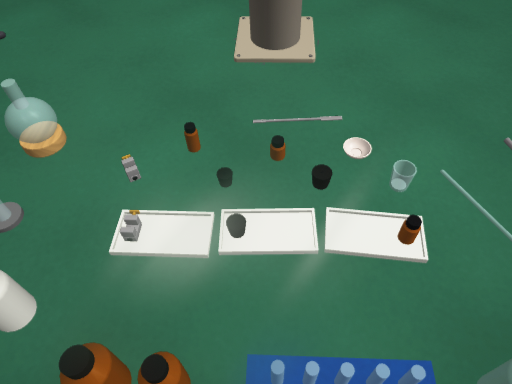

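View pics/top0.png

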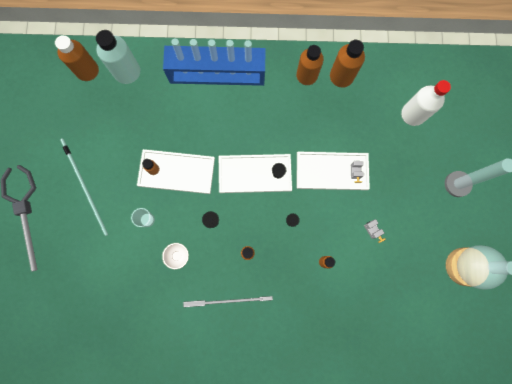

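The scene view shows the loose parts: tall bottle (192,138), short bottle (278,148), small bung (225,177), large bung (321,177) and boss (131,168). The trays sit at (162,233) for boss, (268,231) for bungs and (375,234) for bottles. The top view shows the same layout mirrored, with beaker (142,217) and dish (175,256).

```bash
cat > h.py <<'E'
import numpy as np, cv2
from bench import sensors, optics, job, r
def ray(s,uv,z):
    d=s["R"].T@np.linalg.inv(s["mtx"])@np.array([*uv,1.]); c=-s["R"].T@s["t"]
    return (c+d*(z-c[2])/d[2])
def proj(s,X):
    p=s["mtx"]@(s["R"]@np.asarray(X,float)+s["t"]); return p[:2]/p[2]
def blobs(mask,roi,amin=20):
    u0,v0,u1,v1=roi; m=np.zeros_like(mask); m[v0:v1,u0:u1]=mask[v0:v1,u0:u1]
    n,l,st,c=cv2.connectedComponentsWithStats(m.astype(np.uint8))
    return [(c[i].round(1),st[i]) for i in range(1,n) if st[i][4]>=amin]
E
python3 - <<'E'
from h import *
for n,roi in(("top",(130,145,400,285)),("scene",(110,110,430,265))):
    s=optics.snapshot(n); im=s["pixels"].astype(int); R,G,B=im[...,0],im[...,1],im[...,2]
    hgt={"top":0,"scene":0}
    print(n)
    for nm,m in (("black",(im.max(2)<38)),("brown",(R>70)&(R>1.6*G)&(B<50)),("white",(im.min(2)>150))):
        for c,st in blobs(m,roi): print(nm,c,st.tolist())
s=optics.snapshot("top")
cv2.imwrite("pics/topz.png",cv2.resize(s["pixels"][145:285,130:396,::-1],None,fx=3,fy=3,interpolation=cv2.INTER_CUBIC))
E
```

```text
top
brown [322.9 261.5] [320, 257, 7, 10, 41]
white [177.5 171.4] [137, 149, 78, 45, 2578]
white [332.  170.3] [297, 151, 73, 39, 2618]
white [253.  173.1] [218, 154, 74, 39, 2557]
white [146.6 219.2] [141, 212, 12, 14, 121]
white [374.4 228.7] [367, 220, 17, 18, 159]
white [175.  255.6] [162, 243, 27, 27, 558]
scene
black [189.5 127.6] [185, 123, 10, 10, 86]
black [277.9 144.3] [273, 141, 11, 7, 44]
black [321.1 176.3] [313, 165, 19, 24, 363]
black [413.1 222.2] [406, 215, 15, 15, 166]
brown [194.  140.4] [185, 129, 15, 23, 163]
brown [280.6 151.4] [272, 143, 13, 17, 87]
brown [407.5 234.2] [399, 221, 22, 23, 257]
white [330.1 117.7] [320, 116, 22, 4, 52]
white [356.2 147. ] [343, 137, 29, 21, 433]
white [127.3 160. ] [122, 157, 11, 7, 33]
white [130.9 168.3] [126, 165, 11, 7, 40]
white [370.5 234. ] [325, 207, 103, 53, 3770]
white [271.2 231. ] [218, 208, 101, 45, 3823]
white [165.6 233.1] [110, 210, 104, 47, 3897]
```

View pics/topz.png

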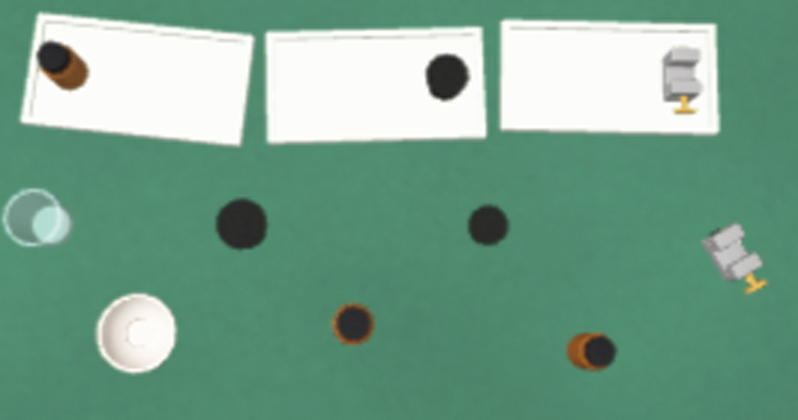

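The crop shows black bung tops at (241,224) and (487,225), the short cap at (353,323), the tall cap at (599,351), and the boss at (732,252) with its screw toward (754,283). The lighting differs between pictures, so I'll use masks relative to the green.

```bash
cat >> h.py <<'E'
def masks(s):
    im=cv2.GaussianBlur(s["pixels"],(0,0),.6).astype(float); R,G,B=im[...,0],im[...,1],im[...,2]
    bg=np.median(im[200:290,120:400].reshape(-1,3),0)
    ch=im.max(2)-im.min(2)
    return dict(black=(im.max(2)<.55*bg[1])&(ch<.25*bg[1]),
      brown=(R>1.5*B)&(R>1.2*G)&(R>.4*bg[1]), gray=(ch<.25*bg[1])&(im.max(2)>.8*bg[1]), white=(im.min(2)>1.45*bg[1]),nongreen=(G-R<.2*bg[1])),bg
E
python3 - <<'E'
from h import *
for n,roi in(("top",(130,145,400,285)),("scene",(110,110,430,265))):
    s=optics.snapshot(n); ms,bg=masks(s); print(n,bg)
    for nm,m in ms.items():
        for c,st in blobs(m,roi,12):
            zs={"black":(30,36,48,66),"gray":(32,),"brown":(10,),"white":(12,),"nongreen":(0,)}[nm]
            print(nm,c,st.tolist(),[ray(s,c,z)[:2].round().tolist() for z in zs])
            if nm=="white" and st[4]>2000:
                m2=np.zeros(m.shape,np.uint8); u,v,w,h,_=st; m2[v:v+h,u:u+w]=m[v:v+h,u:u+w]
                pts=np.argwhere(m2)[:,::-1]
                P=np.array([ray(s,p,12)[:2] for p in pts],np.float32)
                print("   rect",np.round(cv2.minAreaRect(P)[0],1),np.round(cv2.minAreaRect(P)[1],1),round(cv2.minAreaRect(P)[2],1))
E
```

```text
top [ 80. 139. 111.]
black [147.7 163.9] [143, 160, 10, 9, 73] [[647.0, 254.0], [645.0, 252.0], [642.0, 249.0], [637.0, 243.0]]
black [278.4 170.1] [273, 164, 12, 14, 132] [[637.0, -54.0], [636.0, -54.0], [633.0, -53.0], [628.0, -52.0]]
black [210.2 219.4] [203, 212, 16, 16, 207] [[518.0, 103.0], [517.0, 102.0], [516.0, 101.0], [514.0, 98.0]]
black [292.3 219.6] [287, 214, 12, 12, 122] [[520.0, -87.0], [519.0, -86.0], [518.0, -85.0], [516.0, -83.0]]
black [247.6 252.5] [243, 248, 10, 10, 87] [[443.0, 15.0], [443.0, 15.0], [443.0, 15.0], [442.0, 15.0]]
black [329.5 261.7] [325, 257, 10, 10, 75] [[425.0, -172.0], [425.0, -171.0], [425.0, -168.0], [425.0, -164.0]]
brown [152.8 168.9] [145, 161, 14, 14, 89] [[640.0, 247.0]]
brown [246.  253.5] [241, 247, 13, 13, 45] [[441.0, 19.0]]
brown [323.8 261.4] [319, 256, 11, 12, 77] [[425.0, -163.0]]
gray [177.4 171.5] [137, 149, 78, 45, 2627] [[629.0, 183.0]]
gray [332.1 170.4] [296, 151, 74, 39, 2696] [[638.0, -182.0]]
gray [253.2 173.3] [218, 154, 74, 39, 2597] [[628.0, 5.0]]
gray [149.4 220.4] [145, 214, 9, 12, 56] [[513.0, 241.0]]
gray [373.
[... 2991 characters left out ...]
en [300. 119.] [253, 116, 89, 7, 282] [[332.0, 64.0]]
nongreen [191.7 137.5] [184, 122, 17, 31, 381] [[397.0, -177.0]]
nongreen [277.5 148.3] [270, 136, 16, 25, 348] [[426.0, 14.0]]
nongreen [357.  147.6] [343, 137, 29, 22, 498] [[421.0, 185.0]]
nongreen [130.3 167.5] [121, 154, 20, 28, 323] [[488.0, -293.0]]
nongreen [320.9 176.2] [312, 165, 20, 25, 402] [[503.0, 103.0]]
nongreen [224.5 176.7] [217, 168, 15, 19, 240] [[509.0, -93.0]]
nongreen [401.3 177.7] [393, 172, 19, 13, 101] [[503.0, 264.0]]
nongreen [374.9 234.6] [324, 207, 104, 56, 4651] [[638.0, 193.0]]
nongreen [267.7 231.4] [218, 208, 101, 47, 4477] [[637.0, -0.0]]
nongreen [163.4 233.6] [110, 210, 105, 49, 4528] [[646.0, -191.0]]
```

```bash
cat > go.py <<'E'
import sys,numpy as np   # go.py fromx y z yaw  tox y z yaw -> row in cm/deg (tool pointing down)
a=list(map(float,sys.argv[1:])); f,t=np.array(a[:4]),np.array(a[4:])
y=np.radians(f[3]); d=t-f
print(np.round([(np.cos(y)*d[0]+np.sin(y)*d[1])/10,(np.sin(y)*d[0]-np.cos(y)*d[1])/10,-d[2]/10,0,0,-d[3]],2))
E
python3 go.py 271.6 535 231.3 153.08 519 101 100 180
```

```text
[-41.71 -27.5   13.13   0.     0.   -26.92]
```

Call:
play_rows(
  motion=[
    [[-4,-2.6,0,0,0,-5.4],[-8,-5.2,0,0,0,-10.8],[-12,-7.8,0,0,0,-16.2],[-16,-10.5,0,0,0,-21.6],[-20,-13.2,0,0,0,-26.92]],
  ],
  jaw=1,
  squeeze=40,
)

```text
time: 0.85
tool_pos: [390.7, 325.1, 231.4]
tcp_rot: [180.0, 0.0, -179.7]
ft_force: [0.8, 0.7, -0.3]
finger_gap: 84.9
grip_force: 0.0
```

```bash
python3 -c "
import numpy as np
y=np.radians(153.08);a,b=-200,-132
print(271.6+np.cos(y)*a+np.sin(y)*b,535+np.sin(y)*a-np.cos(y)*b)"
```

```text
390.1654400838812 326.7543843973766
```

Call:
play_rows(
  motion=[
    [[-2.6,-4,0.5,0,0,0],[-5.4,-8.2,1,0,0,0],[-8,-12.5,1.5,0,0,0],[-10.5,-17,2,0,0,0],[-12.4,-21,3,0,0,0]],
  ],
)

```text
time: 1.35
tool_pos: [515.6, 114.8, 202.1]
tcp_rot: [180.0, 0.1, 180.0]
ft_force: [0.8, 1.0, -0.4]
finger_gap: 85.1
grip_force: 0.0
```

Call:
play_rows(
  motion=[
    [[-0.5,-1.6,4,0,0,0],[-0.5,-1.6,8,0,0,0],[-0.5,-1.6,10.3,0,0,0],[-0.5,-1.6,10.3,0,0,0]],
  ],
)

```text
time: 1.75
tool_pos: [515.9, 100.1, 93.9]
tcp_rot: [-180.0, -0.4, 180.0]
ft_force: [0.4, 0.3, -0.6]
finger_gap: 85.4
grip_force: 0.0
```

Run:
```python
from h import *
s=optics.snapshot("top"); a=s["pixels"][170:270,130:290,::-1]
s2=optics.snapshot("scene"); b=s2["pixels"][100:240,220:420,::-1]
a=cv2.resize(a,(400,250));b=cv2.resize(b,(400,280))
cv2.imwrite("pics/c1.png",np.vstack([a,b])); print(sensors.sense()["tool_pos"],proj(s2,(519,101,36)),proj(s,(519,101,36)))
```

```text
[519.19527266 100.83804598  98.7696791 ] [321.96297469 170.72615236] [210.66159421 218.47190202]
```

View pics/c1.png

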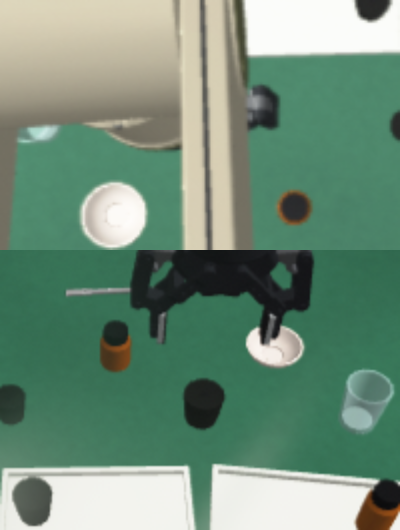

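The fingers straddle the large bung at about (204,403) in the lower crop, so I'm descending.

Call:
play_rows(
  motion=[
    [[0,0,3,0,0,0],[0,0,6,0,0,0],[0,0,8.2,0,0,0],[0,0,9.2,0,0,0],[0,0,9.2,0,0,0]],
  ],
)

```text
time: 2.35
tool_pos: [519.4, 101.0, 6.7]
tcp_rot: [180.0, -0.0, -180.0]
ft_force: [0.8, 0.6, -0.2]
finger_gap: 85.4
grip_force: 0.0
```

Call:
play_rows(
  motion=[
    [[0,0,0,0,0,0],[0,0,0,0,0,0],[0,0,0,0,0,0],[0,0,0,0,0,0],[0,0,0,0,0,0]],
  ],
  jaw=0,
  squeeze=40,
)

```text
time: 2.85
tool_pos: [520.4, 100.8, 8.0]
tcp_rot: [180.0, 0.1, -180.0]
ft_force: [-2.1, -0.6, 6.7]
finger_gap: 37.6
grip_force: 39.4
```

Call:
play_rows(
  motion=[
    [[0,0,0,0,0,0],[0,0,0,0,0,0],[0,0,-0.5,0,0,0],[0,0,-1.5,0,0,0],[0,0,-3,0,0,0]],
  ],
)

```text
time: 3.35
tool_pos: [518.5, 100.7, 36.6]
tcp_rot: [-180.0, -0.1, -180.0]
ft_force: [-0.3, -0.4, -0.3]
finger_gap: 37.6
grip_force: 40.0
```

Call:
play_rows(
  motion=[
    [[-1,-0.5,-3.4,0,0,0],[-4,-2,-3.4,0,0,0],[-7,-3.5,-3.4,0,0,0],[-10,-5,-3.4,0,0,0],[-11.5,-5.8,-3.4,0,0,0]],
  ],
)

```text
time: 3.85
tool_pos: [636.9, 41.4, 72.3]
tcp_rot: [-180.0, 0.2, 180.0]
ft_force: [-0.4, 0.4, -0.6]
finger_gap: 37.3
grip_force: 40.1
```

Call:
play_rows(
  motion=[
    [[0,0,1.5,0,0,0],[0,0,3.5,0,0,0],[0,0,5,0,0,0],[0,0,5.6,0,0,0],[0,0,5.6,0,0,0]],
  ],
)

```text
time: 4.35
tool_pos: [633.4, 43.3, 14.1]
tcp_rot: [180.0, -0.1, -180.0]
ft_force: [-1.3, -0.6, -0.6]
finger_gap: 37.2
grip_force: 40.6
```

Run:
```python
from h import *
s2=optics.snapshot("scene"); b=s2["pixels"][150:280,210:410,::-1]
cv2.imwrite("pics/c2.png",cv2.resize(b,None,fx=3,fy=3)); print(sensors.sense()["tool_pos"])
```

```text
[633.64155434  43.2690453   14.2686481 ]
```

View pics/c2.png

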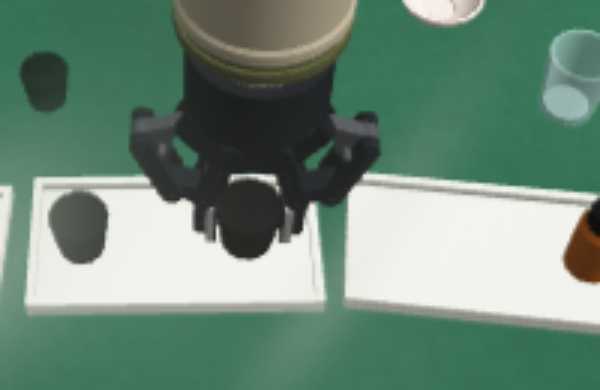

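The bung hangs centred in its tray at about (250,220), with wall room on both sides. I'll lower it the last 2 mm and release.

Call:
play_rows(
  motion=[
    [[0,0,0.1,0,0,0],[0,0,0.2,0,0,0],[0,0,0.2,0,0,0]],
  ],
)

```text
time: 4.7
tool_pos: [634.4, 43.0, 13.1]
tcp_rot: [180.0, 0.0, -180.0]
ft_force: [-2.5, 0.0, 4.4]
finger_gap: 37.3
grip_force: 41.0
```

Call:
play_rows(
  motion=[
    [[0,0,0,0,0,0],[0,0,0,0,0,0],[0,0,0,0,0,0]],
  ],
  jaw=0.58,
)

```text
time: 5.0
tool_pos: [634.1, 42.8, 12.1]
tcp_rot: [-180.0, -0.0, -180.0]
ft_force: [0.1, 0.2, -0.7]
finger_gap: 49.4
grip_force: 0.0
```

Call:
play_rows(
  motion=[
    [[0,0,-1,0,0,0],[0,0,-3,0,0,0],[0,0,-6,0,0,0],[0,0,-9,0,0,0],[0,0,-9,0,0,0]],
  ],
)

```text
time: 5.5
tool_pos: [638.0, 42.7, 109.1]
tcp_rot: [-180.0, 0.6, -180.0]
ft_force: [0.5, -0.0, 1.2]
finger_gap: 49.4
grip_force: 0.0
```

```bash
python3 - <<'E'
from h import *
s2=optics.snapshot("scene"); print([ (c,ray(s2,c,20)[:2].round()) for c,st in blobs(masks(s2)[0]["black"],(220,200,320,260),100)], sensors.sense()["tool_pos"])
E
python3 go.py 634.2 42.8 102 180 522 -88 80 90
```

```text
[(array([292.2, 222.8]), array([630.,  43.]))] [636.70623679  42.71817613 106.46320523]
[ 11.22 -13.08   2.2    0.     0.    90.  ]
```

Call:
play_rows(
  motion=[
    [[2.2,-2.6,0,0,0,8],[4.4,-5.2,0,0,0,16],[6.6,-7.8,0,0,0,24],[8.8,-10.4,0,0,0,32],[11.2,-13.1,0,0,0,40]],
  ],
  jaw=1,
)

```text
time: 6.05
tool_pos: [520.6, -88.9, 101.3]
tcp_rot: [-180.0, -0.1, 139.7]
ft_force: [0.3, 0.1, -0.7]
finger_gap: 85.5
grip_force: 0.0
```

Call:
play_rows(
  motion=[
    [[0,0,0,0,0,8],[0,0,0,0,0,16],[0,0,0,0,0,24],[0,0,0,0,0,32],[0,0,0,0,0,40]],
  ],
)

```text
time: 6.55
tool_pos: [521.4, -88.1, 101.3]
tcp_rot: [-179.9, -0.0, 99.7]
ft_force: [-1.6, 0.1, -0.5]
finger_gap: 85.0
grip_force: 0.0
```

Call:
play_rows(
  motion=[
    [[0,0,0,0,0,5],[0,0,2,0,0,10],[0,0,5,0,0,10],[0,0,8,0,0,10],[0,0,8,0,0,10]],
  ],
)

```text
time: 7.05
tool_pos: [517.5, -87.0, 17.0]
tcp_rot: [-179.5, -0.1, 90.0]
ft_force: [-1.5, 0.0, -0.3]
finger_gap: 85.3
grip_force: 0.0
```

Call:
play_rows(
  motion=[
    [[0,0,1.2,0,0,0],[0,0,1.8,0,0,0],[0,0,1.8,0,0,0]],
  ],
)

```text
time: 7.35
tool_pos: [522.2, -88.2, 4.3]
tcp_rot: [-180.0, -0.0, 90.0]
ft_force: [-0.9, -0.8, 0.2]
finger_gap: 85.2
grip_force: 0.0
```

Call:
play_rows(
  motion=[
    [[0,0,0,0,0,0],[0,0,0,0,0,0],[0,0,0,0,0,0],[0,0,0,0,0,0],[0,0,0,0,0,0]],
  ],
  jaw=0,
)

```text
time: 7.85
tool_pos: [522.8, -88.4, 5.1]
tcp_rot: [179.9, 0.0, 90.0]
ft_force: [-1.4, 0.0, 4.8]
finger_gap: 29.1
grip_force: 39.2
```

Call:
play_rows(
  motion=[
    [[0,0,0,0,0,0],[0,0,0,0,0,0],[0,0,-0.5,0,0,0],[0,0,-1.5,0,0,0],[0,0,-3,0,0,0]],
  ],
)

```text
time: 8.35
tool_pos: [521.4, -88.0, 34.4]
tcp_rot: [-179.9, -0.0, 90.0]
ft_force: [0.1, 0.1, 0.0]
finger_gap: 29.2
grip_force: 39.4
```

```bash
python3 go.py 522 -88.2 34 90 636.3 -4.5 70 90
```

```text
[ 8.37 11.43 -3.6   0.    0.   -0.  ]
```

Call:
play_rows(
  motion=[
    [[0.8,1,-3.6,0,0,0],[2.8,4,-3.6,0,0,0],[5,7,-3.6,0,0,0],[7.2,10,-3.6,0,0,0],[8.4,11.4,-3.6,0,0,0]],
  ],
)

```text
time: 8.85
tool_pos: [638.8, -2.5, 72.3]
tcp_rot: [179.8, -0.0, 90.1]
ft_force: [-0.1, 0.9, -0.1]
finger_gap: 29.4
grip_force: 39.6
```

Call:
play_rows(
  motion=[
    [[0,0,1.5,0,0,0],[0,0,3.8,0,0,0],[0,0,5.3,0,0,0],[0,0,6.1,0,0,0],[0,0,6.1,0,0,0]],
  ],
)

```text
time: 9.35
tool_pos: [635.5, -4.8, 9.4]
tcp_rot: [-179.9, 0.0, 90.0]
ft_force: [0.9, -0.2, -0.3]
finger_gap: 29.5
grip_force: 40.6
```

Call:
play_rows(
  motion=[
    [[0,0,0,0,0,0],[0,0,0,0,0,0]],
  ],
)

```text
time: 9.55
tool_pos: [636.0, -4.6, 9.4]
tcp_rot: [-180.0, 0.0, 90.0]
ft_force: [-0.1, 0.3, -0.0]
finger_gap: 29.3
grip_force: 40.6
```

Not yet touching, so I'll lower it 1 mm, release and rise. Next is the short bottle at (445,14).

Call:
play_rows(
  motion=[
    [[0,0,0.05,0,0,0],[0,0,0.1,0,0,0],[0,0,0.1,0,0,0]],
  ],
)

```text
time: 9.85
tool_pos: [636.2, -4.5, 9.1]
tcp_rot: [-180.0, 0.0, 90.0]
ft_force: [-3.0, -0.9, 6.5]
finger_gap: 29.2
grip_force: 41.2
```

Call:
play_rows(
  motion=[
    [[0,0,0,0,0,0],[0,0,0,0,0,0],[0,0,0,0,0,0]],
  ],
  jaw=0.5,
)

```text
time: 10.15
tool_pos: [636.1, -4.2, 8.1]
tcp_rot: [-180.0, -0.0, 90.0]
ft_force: [-0.9, -0.2, -0.4]
finger_gap: 42.9
grip_force: 0.0
```

Call:
play_rows(
  motion=[
    [[0,0,-1,0,0,0],[0,0,-3,0,0,0],[0,0,-6,0,0,0],[0,0,-9,0,0,0],[0,0,-9,0,0,0]],
  ],
)

```text
time: 10.65
tool_pos: [640.0, -4.5, 105.0]
tcp_rot: [179.5, 0.0, 90.0]
ft_force: [-0.2, -0.3, 0.9]
finger_gap: 42.5
grip_force: 0.0
```

```bash
python3 go.py 636 -4.2 97.9 90 445 14.5 100 90
python3 - <<'E'
from h import *
s2=optics.snapshot("scene"); print([ (c,st,ray(s2,c,20)[:2].round()) for c,st in blobs(masks(s2)[0]["black"],(220,195,320,260),40)], sensors.sense()["tool_pos"])
E
```

```text
[  1.87 -19.1   -0.21   0.     0.    -0.  ]
[(array([262.9, 202. ]), array([253, 195,  20,  18, 266], dtype=int32), array([585., -11.])), (array([292.2, 222.8]), array([283, 211,  20,  26, 418], dtype=int32), array([630.,  43.])), (array([265. , 224.1]), array([258, 215,  15,  20, 241], dtype=int32), array([634.,  -5.]))] [638.7221531   -4.37431706 102.43629905]
```

Call:
play_rows(
  motion=[
    [[0.4,-3,0,0,0,0],[0.8,-7.5,0,0,0,0],[1.2,-12,0,0,0,0],[1.6,-16.5,0,0,0,0],[1.9,-19.1,0,0,0,0]],
  ],
  jaw=1,
)

```text
time: 11.2
tool_pos: [441.2, 15.2, 96.4]
tcp_rot: [-179.8, -0.0, 90.0]
ft_force: [0.4, 0.6, 0.3]
finger_gap: 85.5
grip_force: 0.0
```

Call:
play_rows(
  motion=[
    [[0,0,2,0,0,0],[0,0,5,0,0,0],[0,0,7.8,0,0,0],[0,0,9.2,0,0,0],[0,0,9.2,0,0,0]],
  ],
)

```text
time: 11.7
tool_pos: [441.9, 15.0, 3.2]
tcp_rot: [-179.6, -0.0, 90.0]
ft_force: [-0.1, -0.7, 0.5]
finger_gap: 85.1
grip_force: 0.0
```

Call:
play_rows(
  motion=[
    [[0,0,0,0,0,0],[0,0,0,0,0,0],[0,0,0,0,0,0],[0,0,0,0,0,0],[0,0,0,0,0,0]],
  ],
  jaw=0,
)

```text
time: 12.2
tool_pos: [446.2, 14.7, 7.5]
tcp_rot: [179.9, 0.0, 90.0]
ft_force: [-1.5, -0.6, 5.6]
finger_gap: 30.8
grip_force: 39.3
```

Call:
play_rows(
  motion=[
    [[0,0,0,0,0,0],[0,0,0,0,0,0],[0,0,-0.5,0,0,0],[0,0,-2,0,0,0],[0,0,-4,0,0,0]],
  ],
)

```text
time: 12.7
tool_pos: [444.2, 14.9, 46.2]
tcp_rot: [-179.9, -0.0, 90.0]
ft_force: [0.8, -0.6, -0.2]
finger_gap: 30.6
grip_force: 39.6
```

```bash
python3 - <<'E'
import numpy as np
a=np.radians(-5.1);c=np.array([637.5,190.7])
for ly in(-50,-5): print(c+np.array([-np.sin(a),np.cos(a)])*ly)
E
python3 go.py 445 14.8 45.9 90 633 141 75 90
```

```text
[633.05528516 140.89794673]
[637.05552852 185.71979467]
[12.62 18.8  -2.91  0.    0.   -0.  ]
```

Call:
play_rows(
  motion=[
    [[1.5,2.5,-2.9,0,0,0],[4,6.5,-2.9,0,0,0],[6.8,10.5,-2.9,0,0,0],[9.5,14.5,-2.9,0,0,0],[11.7,17.5,-2.9,0,0,0]],
  ],
)

```text
time: 13.2
tool_pos: [622.3, 133.4, 75.9]
tcp_rot: [179.9, -0.0, 90.0]
ft_force: [0.5, 0.2, 0.2]
finger_gap: 30.2
grip_force: 39.8
```

Call:
play_rows(
  motion=[
    [[0.9,1.3,0,0,0,0],[0.9,1.3,2,0,0,0],[0.9,1.3,4.5,0,0,0],[0.9,1.3,6,0,0,0],[0.9,1.3,6.4,0,0,0]],
  ],
)

```text
time: 13.7
tool_pos: [632.2, 140.8, 11.4]
tcp_rot: [-179.8, 0.0, 90.0]
ft_force: [-16.8, -1.1, 31.2]
finger_gap: 30.6
grip_force: 44.3
```

Call:
play_rows(
  motion=[
    [[0,0,0.05,0,0,0],[0,0,0.1,0,0,0],[0,0,0.1,0,0,0]],
  ],
)

```text
time: 14.0
tool_pos: [633.2, 140.8, 11.6]
tcp_rot: [180.0, -0.0, 90.0]
ft_force: [-3.3, -0.4, 6.6]
finger_gap: 30.3
grip_force: 41.8
```

Call:
play_rows(
  motion=[
    [[0,0,0,0,0,0],[0,0,0,0,0,0],[0,0,0,0,0,0]],
  ],
  jaw=0.52,
)

```text
time: 14.3
tool_pos: [633.2, 140.7, 10.3]
tcp_rot: [180.0, 0.0, 90.0]
ft_force: [-0.0, -0.0, 0.4]
finger_gap: 44.5
grip_force: 0.0
```

Call:
play_rows(
  motion=[
    [[0,0,-1,0,0,0],[0,0,-3,0,0,0],[0,0,-6,0,0,0],[0,0,-9,0,0,0],[0,0,-9,0,0,0]],
  ],
)

```text
time: 14.8
tool_pos: [637.0, 141.3, 107.2]
tcp_rot: [179.5, -0.1, 90.0]
ft_force: [1.1, -0.2, 1.7]
finger_gap: 44.2
grip_force: 0.0
```

```bash
python3 go.py 633 140.8 99.8 90 427 -165 100 90
python3 - <<'E'
from h import *
s2=optics.snapshot("scene"); cv2.imwrite("pics/c3.png",cv2.resize(s2["pixels"][110:270,110:440,::-1],None,fx=2.4,fy=2.4)); print(sensors.sense()["tool_pos"])
E
```

```text
[-3.058e+01 -2.060e+01 -2.000e-02  0.000e+00  0.000e+00 -0.000e+00]
[635.72188797 141.15920635 104.57578008]
```

View pics/c3.png

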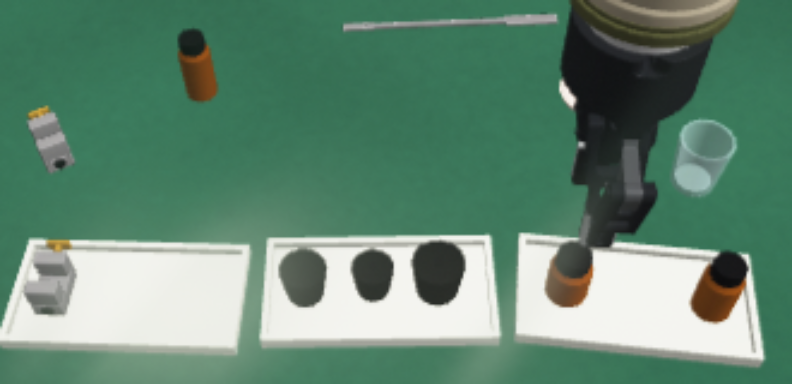

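Both bungs and the short bottle stand upright in their trays, at (373,275), (438,272) and (570,275). Next is the tall bottle.

Call:
play_rows(
  motion=[
    [[-3,-2,-0.5,0,0,0],[-7,-4.7,-0.5,0,0,0],[-11,-7.4,-0.5,0,0,0],[-15,-10.1,-0.5,0,0,0],[-19,-12.8,-0.5,0,0,0]],
  ],
  jaw=1,
)

```text
time: 15.35
tool_pos: [503.2, -50.3, 104.3]
tcp_rot: [-179.9, -0.0, 90.0]
ft_force: [0.3, -1.4, -0.5]
finger_gap: 85.7
grip_force: 0.0
```

Call:
play_rows(
  motion=[
    [[-4,-2.7,0,0,0,0],[-8,-5.4,0,0,0,0],[-11,-7.4,0,0,0,0],[-11.6,-7.8,0,0,0,0],[-11.6,-7.8,0.5,0,0,0]],
  ],
)

```text
time: 15.85
tool_pos: [426.8, -166.2, 100.3]
tcp_rot: [180.0, 0.0, 89.8]
ft_force: [0.2, -0.2, 0.7]
finger_gap: 85.4
grip_force: 0.0
```

Call:
play_rows(
  motion=[
    [[0,0,2,0,0,0],[0,0,5,0,0,0],[0,0,7.5,0,0,0],[0,0,8.8,0,0,0],[0,0,8.8,0,0,0]],
  ],
)

```text
time: 16.35
tool_pos: [425.7, -163.3, 9.9]
tcp_rot: [-179.8, -0.1, 90.1]
ft_force: [-0.6, 0.0, 0.9]
finger_gap: 85.1
grip_force: 0.0
```

Call:
play_rows(
  motion=[
    [[0,0,0,0,0,0],[0,0,0,0,0,0],[0,0,0,0,0,0],[0,0,0,0,0,0],[0,0,0,0,0,0]],
  ],
  jaw=0,
)

```text
time: 16.85
tool_pos: [428.0, -165.7, 13.4]
tcp_rot: [179.9, 0.0, 90.0]
ft_force: [-1.0, 0.6, 6.0]
finger_gap: 26.9
grip_force: 39.3
```

Call:
play_rows(
  motion=[
    [[0,0,0,0,0,0],[0,0,-0.5,0,0,0],[0,0,-2,0,0,0],[0,0,-4.5,0,0,0],[0,0,-8,0,0,0]],
  ],
)

```text
time: 17.35
tool_pos: [425.5, -164.4, 91.6]
tcp_rot: [-179.8, -0.1, 90.0]
ft_force: [0.5, -0.2, -1.1]
finger_gap: 27.0
grip_force: 39.4
```

```bash
python3 go.py 427 -165.2 92 90 637 186 97 90
```

```text
[35.12 21.   -0.5   0.    0.   -0.  ]
```

Call:
play_rows(
  motion=[
    [[2.5,1.5,-0.5,0,0,0],[6,3.6,-0.5,0,0,0],[10,6,-0.5,0,0,0],[14,8.4,-0.5,0,0,0],[18,10.8,-0.5,0,0,0]],
  ],
)

```text
time: 17.85
tool_pos: [535.9, 16.4, 97.7]
tcp_rot: [180.0, 0.0, 90.0]
ft_force: [0.4, -0.7, -0.6]
finger_gap: 26.7
grip_force: 39.4
```

Call:
play_rows(
  motion=[
    [[4,2.4,0,0,0,0],[8,4.8,0,0,0,0],[12,7.2,0,0,0,0],[15.5,9.3,0,0,0,0],[17.1,10.2,0,0,0,0]],
  ],
)

```text
time: 18.35
tool_pos: [638.2, 189.2, 97.4]
tcp_rot: [180.0, -0.1, 90.1]
ft_force: [0.6, -0.7, -1.0]
finger_gap: 26.5
grip_force: 39.5
```

Call:
play_rows(
  motion=[
    [[0,0,1,0,0,0],[0,0,3,0,0,0],[0,0,5.5,0,0,0],[0,0,7,0,0,0],[0,0,7.6,0,0,0]],
  ],
)

```text
time: 18.85
tool_pos: [635.0, 184.5, 18.5]
tcp_rot: [-179.7, 0.1, 90.0]
ft_force: [-0.5, -0.7, 7.9]
finger_gap: 26.9
grip_force: 40.7
```

Call:
play_rows(
  motion=[
    [[0,0,0.1,0,0,0],[0,0,0.2,0,0,0],[0,0,0.3,0,0,0],[0,0,0.3,0,0,0]],
  ],
)

```text
time: 19.25
tool_pos: [637.7, 185.8, 19.0]
tcp_rot: [179.9, -0.0, 90.0]
ft_force: [1.0, -0.3, 0.2]
finger_gap: 27.0
grip_force: 39.6
```

Call:
play_rows(
  motion=[
    [[0,0,0,0,0,0],[0,0,0.1,0,0,0],[0,0,0.1,0,0,0],[0,0,0.1,0,0,0]],
  ],
)

```text
time: 19.65
tool_pos: [637.6, 185.9, 18.5]
tcp_rot: [179.9, -0.0, 90.0]
ft_force: [-2.8, -0.2, 6.4]
finger_gap: 26.9
grip_force: 40.2
```

Run:
```python
from h import *
s=sensors.sense(); print(s["tool_pos"],s["ft_force"])
```

```text
[637.61604217 185.9266789   18.49147558] [-2.82749919 -0.24467363  6.44644414]
```

Call:
play_rows(
  motion=[
    [[0,0,0,0,0,0],[0,0,0,0,0,0],[0,0,0,0,0,0]],
  ],
  jaw=0.5,
)

```text
time: 19.95
tool_pos: [637.1, 185.8, 17.2]
tcp_rot: [-180.0, 0.0, 90.0]
ft_force: [0.5, 0.2, -0.8]
finger_gap: 42.5
grip_force: 0.0
```

Call:
play_rows(
  motion=[
    [[0,0,-1,0,0,0],[0,0,-3,0,0,0],[0,0,-6,0,0,0],[0,0,-9,0,0,0],[0,0,-9,0,0,0]],
  ],
)

```text
time: 20.45
tool_pos: [640.9, 186.6, 114.4]
tcp_rot: [179.4, -0.1, 90.0]
ft_force: [0.8, 0.2, 0.9]
finger_gap: 42.7
grip_force: 0.0
```

Run:
```python
from h import *
s=optics.snapshot("top"); s2=optics.snapshot("scene")
a=cv2.resize(s["pixels"][212:248,356:392,::-1],(400,400),interpolation=cv2.INTER_CUBIC)
b=cv2.resize(s2["pixels"][150:186,112:148,::-1],(400,400),interpolation=cv2.INTER_CUBIC)
cv2.imwrite("pics/c4.png",np.hstack([a,b]))
c=s2["pixels"][190:270,310:440,::-1]; cv2.imwrite("pics/c5.png",cv2.resize(c,None,fx=3,fy=3))
```

```text
(no output)
```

View pics/c4.png

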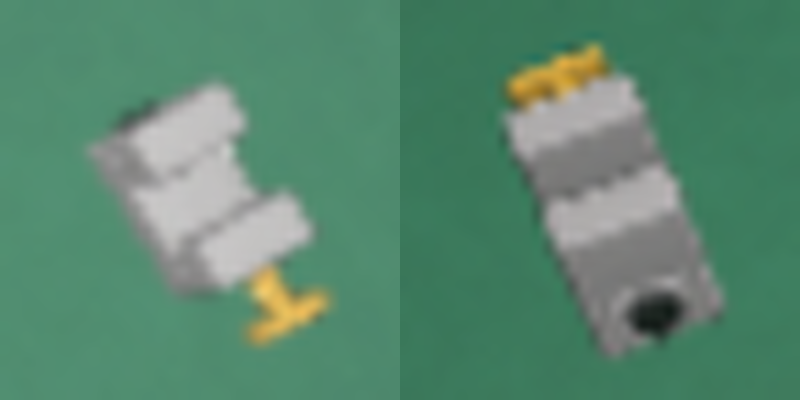

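View pics/c5.png

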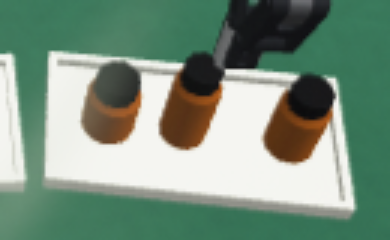

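The left view shows the boss's two top faces at (187,131) and (254,239), with the screw toward the lower right. The right view shows them at (578,115) and (613,207). All three bottles stand in the bottle tray.

```bash
python3 - <<'E'
from h import *
s=optics.snapshot("top"); s2=optics.snapshot("scene")
k=36/400
for S,u0,v0,A,B in((s,356,212,(187,131),(254,239)),(s2,112,150,(613-400,207),(578-400,115))):
    a,b=[ray(S,(u0+p[0]*k-.5,v0+p[1]*k-.5),32)[:2] for p in(A,B)]
    d=b-a; print(a,b,(a+b)/2,np.linalg.norm(d),np.degrees(np.arctan2(d[1],d[0])))
E
python3 go.py 637 186 107 90 503 -278 107 90
```

```text
[ 513.72370209 -273.04068596] [ 491.3649629  -286.23202135] [ 502.54433249 -279.63635365] 25.96005677225606 -149.46000483846183
[ 517.38181075 -275.35802664] [ 495.53046829 -287.28049066] [ 506.45613952 -281.31925865] 24.892294303508713 -151.38236696889513
[-46.4 -13.4  -0.    0.    0.   -0. ]
```

Call:
play_rows(
  motion=[
    [[-3,-0.9,0,0,0,8],[-7.5,-2.1,0,0,0,16],[-12.5,-3.6,0,0,0,24],[-17.5,-5,0,0,0,32],[-22,-6.3,0,0,0,40]],
  ],
  jaw=1,
)

```text
time: 21.15
tool_pos: [572.5, -34.7, 105.6]
tcp_rot: [-179.9, 0.1, 49.7]
ft_force: [1.0, -0.8, -0.8]
finger_gap: 85.2
grip_force: 0.0
```

```bash
python3 go.py 574.1 -34 106.8 50 504.5 -280.5 107 29.6
```

```text
[-2.336e+01  1.051e+01 -2.000e-02  0.000e+00  0.000e+00  2.040e+01]
```

Call:
play_rows(
  motion=[
    [[-4.2,1.9,0,0,0,5],[-8.6,3.9,0,0,0,10],[-13,5.9,0,0,0,15],[-17.4,7.8,0,0,0,20.4],[-21.4,9.6,0,0,0,20.4]],
  ],
)

```text
time: 21.65
tool_pos: [508.5, -260.3, 105.7]
tcp_rot: [-179.9, 0.1, 29.4]
ft_force: [0.7, -0.2, -0.1]
finger_gap: 85.3
grip_force: 0.0
```

Run:
```python
import numpy as np
y=np.radians(50);a,b=-214,96
x,Y=574.1+np.cos(y)*a+np.sin(y)*b,-34+np.sin(y)*a-np.cos(y)*b
print(x,Y)
import os;os.system(f"python3 go.py {x} {Y} 106.8 29.6 504.5 -280.5 5 29.6; python3 go.py 504.5 -280.5 70 29.6 648 -165 70 29.6")
```

```text
[-1.52  1.54 10.18  0.    0.   -0.  ]
[18.18 -2.95 -0.    0.    0.   -0.  ]
510.0837180665025 -259.6411213573691
```

Call:
play_rows(
  motion=[
    [[-1.5,1.5,0,0,0,0],[-1.5,1.5,3,0,0,0],[-1.5,1.5,6.5,0,0,0],[-1.5,1.5,9,0,0,0],[-1.5,1.5,10.1,0,0,0]],
  ],
)

```text
time: 22.15
tool_pos: [501.6, -277.4, 1.6]
tcp_rot: [-179.6, 0.2, 29.6]
ft_force: [0.1, 0.3, -0.4]
finger_gap: 85.6
grip_force: 0.0
```

Call:
play_rows(
  motion=[
    [[0,0,0,0,0,0],[0,0,0,0,0,0],[0,0,0,0,0,0],[0,0,0,0,0,0],[0,0,0,0,0,0]],
  ],
  jaw=0,
  squeeze=50,
)

```text
time: 22.65
tool_pos: [506.1, -280.2, 8.1]
tcp_rot: [179.8, -0.1, 29.6]
ft_force: [-0.1, 0.9, 5.3]
finger_gap: 23.0
grip_force: 49.6
```

Call:
play_rows(
  motion=[
    [[0,0,0,0,0,0],[0,0,0,0,0,0],[0,0,-0.5,0,0,0],[0,0,-2,0,0,0],[0,0,-4.5,0,0,0]],
  ],
)

```text
time: 23.15
tool_pos: [503.4, -278.4, 50.7]
tcp_rot: [-179.8, 0.1, 29.6]
ft_force: [-0.2, -0.7, -1.1]
finger_gap: 23.1
grip_force: 49.1
```

Call:
play_rows(
  motion=[
    [[2,-0.3,-2.5,0,0,0],[6,-0.9,-2.5,0,0,0],[10.5,-1.6,-2.5,0,0,0],[15,-2.3,-2.5,0,0,0],[18.3,-2.8,-2.5,0,0,0]],
  ],
)

```text
time: 23.65
tool_pos: [652.1, -162.7, 77.8]
tcp_rot: [180.0, -0.1, 29.7]
ft_force: [0.3, -1.5, -0.6]
finger_gap: 22.6
grip_force: 49.2
```

Call:
play_rows(
  motion=[
    [[0,0,1,0,0,0],[0,0,3,0,0,0],[0,0,5,0,0,0],[0,0,6,0,0,0],[0,0,6.3,0,0,0]],
  ],
)

```text
time: 24.15
tool_pos: [649.2, -164.9, 13.1]
tcp_rot: [-179.9, 0.1, 29.6]
ft_force: [-7.8, 1.8, 14.1]
finger_gap: 22.9
grip_force: 50.9
```

Call:
play_rows(
  motion=[
    [[0,0,0,0,0,0],[0,0,0.1,0,0,0],[0,0,0.15,0,0,0],[0,0,0.15,0,0,0],[0,0,0.15,0,0,0]],
  ],
)

```text
time: 24.65
tool_pos: [650.5, -165.2, 13.2]
tcp_rot: [179.9, -0.0, 29.6]
ft_force: [-2.6, -0.0, 4.5]
finger_gap: 22.9
grip_force: 50.0
```

In contact, so I'm releasing it, retracting and checking the result.

Call:
play_rows(
  motion=[
    [[0,0,0,0,0,0],[0,0,0,0,0,0],[0,0,0,0,0,0]],
  ],
  jaw=0.5,
)

```text
time: 24.95
tool_pos: [650.1, -164.7, 11.8]
tcp_rot: [180.0, -0.0, 29.6]
ft_force: [-0.3, -0.1, -0.1]
finger_gap: 42.4
grip_force: 0.0
```

Call:
play_rows(
  motion=[
    [[0,0,-1,0,0,0],[0,0,-3,0,0,0],[0,0,-6,0,0,0],[0,0,-10,0,0,0],[0,0,-14,0,0,0]],
  ],
)

```text
time: 25.45
tool_pos: [649.7, -164.5, 153.4]
tcp_rot: [-180.0, 0.0, 29.6]
ft_force: [0.2, -0.0, 0.2]
finger_gap: 42.8
grip_force: 0.0
```

Call:
play_rows(
  motion=[
    [[-3,0,0,0,0,0],[-7,0,0,0,0,0],[-11,0,0,0,0,0],[-15,0,0,0,0,0],[-18,0,0,0,0,0]],
  ],
)

```text
time: 25.95
tool_pos: [491.8, -254.5, 152.6]
tcp_rot: [180.0, 0.0, 29.6]
ft_force: [0.5, -1.6, 0.9]
finger_gap: 42.5
grip_force: 0.0
```

Call:
play_rows(
  motion=[
    [[0,0,0,0,0,0],[0,0,0,0,0,0],[0,0,0,0,0,0]],
  ],
)

```text
time: 26.25
tool_pos: [494.4, -253.4, 152.5]
tcp_rot: [180.0, -0.0, 29.6]
ft_force: [-0.2, 0.0, -1.0]
finger_gap: 42.6
grip_force: 0.0
```

Run:
```python
from h import *
s2=optics.snapshot("scene"); cv2.imwrite("pics/c6.png",cv2.resize(s2["pixels"][110:270,100:440,::-1],None,fx=2.3,fy=2.3))
```

```text
(no output)
```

View pics/c6.png

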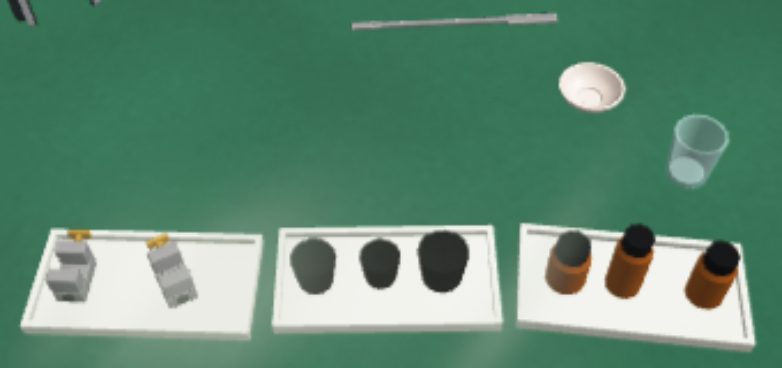

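All five parts stand upright in their trays: boss (172,272), bungs (380,263) and (443,260), bottles (568,262) and (631,260). The dish and beaker haven't moved.

```bash
python3 -c "
from bench import job; print(job.hand_in())"
```

```text
the job is handed in; nothing more can be done
None
```

Both bungs, both bottles and the boss head now stand upright in their matching trays, the beaker and dish were left alone, and the job is handed in (finished at about 26 s; hand-in returned no verdict).

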